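# Move the tasting pail to the other fold-away hook

## Task

The tasting pail with the yellow band is to hang on the green-knobbed hook instead of the red one. First swing the folded green hook fully out from its board, then carry the pail over upright and hang it by its bail on the green hook's arm, behind the knob; last, fold the emptied red hook flat against its own board.

Things in the scene. Friction and masses are not known exactly. Their poses are not given: they have to be found in the camera images.
- green_hook (a joint): Green hook's angle, rad: 0 folded flat along its board (arm to the robot's left, +y), 1.57 fully out at its stop, square to the board, pointing away from the robot; opens clockwise from above. Starts 0 to 0.25. Needs under 1 N at the knob; stays where left. Its board is 160 mm wide, 235 mm high, yawed up to 10 degrees; the hinge pin is 16 mm in front of its face, the arm level with its top edge.
- green_knob (a point): Middle of the green hook's upright round knob, diameter 16 mm, rising 38 mm above the arm's tip and above the board's top edge: pinch or push it from above. This point: 256 mm above the counter, 21 mm over the arm's top. x runs level along the arm, away from the hinge; hinge pin (vertical) 110 mm back along -x; z up. Arm: steel bar 10 mm wide, 10 mm high, under the knob's foot. Folded at start.
- red_knob (a point): Middle of the red hook's knob: same make, sizes, axes, ease and board as the green hook. Starts fully out at its stop with the pail on its arm; a quarter turn anticlockwise from above (knob swings to the robot's left and back to the board) folds it flat, to a stop. The third hook (blue knob) and the second pail (blue band) are not part of the job.
- pail_bail (a point): Steel pail, yellow band, 72 mm wide, 0.2 kg, 65 mm above the counter. Rigid bail: closed loop of 20 mm strap; upright legs 44 mm over the outsides for the top 47 mm (grip these along y), 95 mm clear inside height to the rim. Point: between the legs, 12 mm below the top. x along the arm, z up. Starts mid-arm. Hung: 32 mm below the knob point. Lifted 60 mm (+/-18) it clears the knob along x.
Not all that is in view belongs to the job. Leave any purple look-alike of the part that bears pail_bail alone.

How it is judged:
By the outcome, as a careful person would: the job done as asked, in the order asked, and still so for the second after the job is handed in, with the robot touching nothing.
It also fails if it takes over 72 s, if anything falls off the work surface, if the arm or the gripper's body presses on something with over 40 N, if the wrist force passes 120 N, or if a joint passes its speed limit or range.

## Robot

A 6-joint arm with a two-finger parallel gripper is mounted at the origin on the work surface. World frame = base frame: x ahead of the robot, y to its left, z up, the work surface at z = 0. Lengths are in m, angles in rad, forces in N, time in s.
With the tool pointing down it reaches from about 0.375 to 0.975 m from the base axis. Payload 3.8 kg.
Tool frame: the origin (TCP) lies at the very end of the fingers, on their centre line; the grasp point (between the pads) lies 19 mm behind it (bot.pinch_z is the distance from the TCP to the grasp point, in m); x points along the fingers, y is the direction in which the jaws open and shut, and the axes are right-handed (so a half turn about x gives the same grasp; the last joint's range is limited). The gripper opens to 85 mm and grips with 20 to 120 N. Pads are 22 mm wide; open, the fingers measure 114 mm over their backs; the gripper's body (76 mm by 85 mm) begins 54 mm behind the grasp point. The pads swing forward as they close: fully open they stand 13 mm farther back than shut.
Start: joints at [1.224, 0.264, 1.604, -0, 1.274, -0.037], TCP at [0.206, 0.643, 0.231] pointing down, gripper open.
Joint ranges: [-2.63, 2.63], [-0.94, 2.18], [0.31, 2.57], [-1.31, 4.45], [0, 2.66], [-2.55, 2.55]. Speed limits (rad/s): [2.57, 2.57, 3.14, 3.14, 3.14, 3.14].

## Interface

Orientations are given as a rotation vector (axis times angle).
In Python, from workcell import monitor, imaging, finish_job, bot gives the robot as it stands.
- The arm moves only by the tool jog_arm, never from a script. Its argument "rows" is a list of rows, each a list of 7 numbers: the shift along the tool's x, y, z in m, then the turn, a rotation vector about the tool's x, y, z in rad, then the opening in per cent of the stroke, from 0 (shut) to 100 (fully open). A call has 1 to 20 rows; each row is the pose to reach, as a shift and turn from the pose measured when the call began, along the tool's axes at that moment; what a row does not reach only later rows make up. A row lasts 1/10 s, in which the tool goes at most 50 mm and 8.59 degrees, less where a joint would pass 70% of its speed; a pose out of reach is approached as far as the arm can. A call with a gripper value outside its range is refused whole. The fingers move at their own pace and stop on an object; "force" is the grip in N (left out, the last holds). Time passes only in rows, so rows that repeat a pose let the fingers close. It gives the time, the measured TCP pose, the force and the opening at its end, in the units of the state.
- monitor.read_state(): the state, without advancing time (a new reading comes with each control period).
- imaging.read_camera(name): name is "side" or "top" or "wrist"; returns the picture (480x640x3 uint8, blue, green, red); there is no depth.
- imaging.camera_params(name): a dict with "fx", "fy", "cx", "cy" (pixels), "k1" (the pictures are not rectified: a ray, as slopes to the right and down, at radius r is drawn at 1 + k1 r^2 times it, then the intrinsics apply), "T" (4x4, takes a point from camera to world coordinates); the wrist camera has in their place "T_tool_cam" (4x4, takes a point from camera to tool coordinates, whose origin is the TCP and whose axes are the tool frame's). Camera axes: x right, y down, z forward; pixel columns grow to the right and rows downward; lengths in m; the calibration is good to about 2 mm. A picture is of the moment at which its call begins: read the wrist's pose just before it. camera_params takes no time and is no camera call.
- finish_job(): hands the job in, once; it reports no verdict.
The state is a dict: "time": time; "q": joint angles; "joint_vel": joint speeds; "joint_torque": joint torques, N m; "tool_pos": TCP position; "tcp_rot": TCP orientation; "wrist_force": force on the tool from outside, world axes, zero at the start; "torque": the same for the moment, N m; "width": opening from 0.0 (shut) to 1.0 (fully open).
Only numpy, scipy, OpenCV 4.12 (cv2) and the standard library are available. Lean on these libraries where they do the work, as an engineer would, in place of code of your own. Each camera call takes 0.05 s, during which the arm holds its last target. There are 200 camera calls.

## Working session

There is one attempt and no reset: what is moved stays moved. The work goes in short steps, Python scripts to look and compute and a tool call to move; the robot and the scene stay as the last step left them, time stands still between calls to the robot, and variables do not carry over. Pictures are saved under pics/ and viewed, about 8 in all and at most 12, crops included, and the job is handed in when it is done.

Besides the shell and the picture viewer there is one more tool, called as name([rows], argument=value, ...), one row to a line, values as JSON. jog_arm: Moves the arm, as the interface text tells. Its arguments: {"type":"object","properties":{"rows":{"type":"array","items":{"type":"array","items":{"type":"number"}}},"force":{"type":"number"}},"required":["rows"]}

```bash
mkdir -p pics; cat > h.py <<'E'
import numpy as np, cv2
from scipy.spatial.transform import Rotation as R
from workcell import monitor, imaging, bot
def state(): return monitor.read_state()
def cam(name):
    p=imaging.camera_params(name)
    if name=="wrist":
        s=state(); T=np.eye(4); T[:3,:3]=R.from_rotvec(s["tcp_rot"]).as_matrix(); T[:3,3]=s["tool_pos"]
        T=T@np.array(p["T_tool_cam"])
    else: T=np.array(p["T"])
    im=imaging.read_camera(name); return im,p,T
def ray(p,T,u,v):
    K=np.array([[p["fx"],0,p["cx"]],[0,p["fy"],p["cy"]],[0,0,1.]])
    a=cv2.undistortPoints(np.array([[[u,v]]],float),K,np.array([p["k1"],0,0,0,0]))[0,0]
    d=T[:3,:3]@np.array([a[0],a[1],1]); return T[:3,3],d/np.linalg.norm(d)
def onz(p,T,u,v,z):
    o,d=ray(p,T,u,v); return o+d*(z-o[2])/d[2]
def two(r1,r2):
    (a,d),(b,e)=r1,r2
    s,t=np.linalg.lstsq(np.c_[d,-e],b-a,rcond=None)[0]
    P,Q=a+s*d,b+t*e; return (P+Q)/2,np.linalg.norm(P-Q)
def blobs(im,hlo,hhi,smin=110,vmin=50,amin=25):
    h=cv2.cvtColor(im,cv2.COLOR_BGR2HSV); m=cv2.inRange(h,(hlo,smin,vmin),(hhi,255,255))
    n,_,st,c=cv2.connectedComponentsWithStats(m)
    return [(tuple(c[i].round(1)),tuple(st[i].tolist())) for i in range(1,n) if st[i][4]>=amin]
E
python3 - <<'E'
from h import *
s=state();print({k:np.round(v,3) for k,v in s.items()})
for n in("side","top"):
    im,p,T=cam(n);cv2.imwrite(f"pics/{n}0.png",im);print(n,T.round(3).tolist(),p["fx"])
    for c,(a,b) in dict(green=(45,80),red=(0,6),red2=(172,180),yel=(20,35),blue=(95,125),pur=(130,160)).items(): print(c,blobs(im,a,b))
E
```

```text
{'time': np.float64(0.0), 'q': array([ 1.224,  0.265,  1.605,  0.   ,  1.274, -0.037]), 'joint_vel': array([-0.001, -0.001, -0.   ,  0.   ,  0.002, -0.001]), 'joint_torque': array([-1.0000e-03, -5.1512e+01, -3.6731e+01, -0.0000e+00,  1.3000e-02,
       -0.0000e+00]), 'tool_pos': array([0.206, 0.642, 0.23 ]), 'tcp_rot': array([ 0.241,  1.558, -0.245]), 'wrist_force': array([-0.352,  0.301, -0.13 ]), 'torque': array([-0.011,  0.008,  0.01 ]), 'width': np.float64(1.004)}
side [[0.996, -0.066, 0.067, 0.37], [-0.09, -0.477, 0.874, -0.7], [-0.025, -0.877, -0.48, 0.572], [0.0, 0.0, 0.0, 1.0]] 473.2052413775277
green [((np.float64(594.1), np.float64(117.7)), (525, 0, 115, 289, 17181)), ((np.float64(529.3), np.float64(86.2)), (524, 81, 10, 11, 34)), ((np.float64(530.6), np.float64(97.6)), (525, 92, 11, 15, 48)), ((np.float64(528.9), np.float64(117.9)), (524, 109, 12, 19, 55)), ((np.float64(524.6), np.float64(163.8)), (516, 160, 16, 9, 36)), ((np.float64(542.5), np.float64(188.2)), (538, 184, 9, 9, 30)), ((np.float64(545.6), np.float64(271.4)), (535, 263, 22, 20, 183)), ((np.float64(618.8), np
[... 3385 characters left out ...]
(469.9)), (592, 458, 38, 22, 679)), ((np.float64(637.8), np.float64(470.8)), (636, 461, 4, 19, 55))]
blue [((np.float64(345.1), np.float64(69.6)), (332, 61, 29, 14, 133)), ((np.float64(408.6), np.float64(225.7)), (403, 221, 12, 10, 85)), ((np.float64(17.1), np.float64(234.3)), (2, 229, 31, 11, 211)), ((np.float64(19.0), np.float64(259.3)), (4, 253, 31, 14, 330)), ((np.float64(21.5), np.float64(284.8)), (6, 280, 32, 10, 248)), ((np.float64(125.2), np.float64(290.6)), (110, 287, 31, 8, 193)), ((np.float64(126.2), np.float64(314.3)), (111, 309, 31, 12, 317)), ((np.float64(128.0), np.float64(338.0)), (113, 334, 32, 9, 199))]
pur [((np.float64(238.4), np.float64(292.3)), (219, 276, 38, 33, 477))]
```

View pics/side0.png

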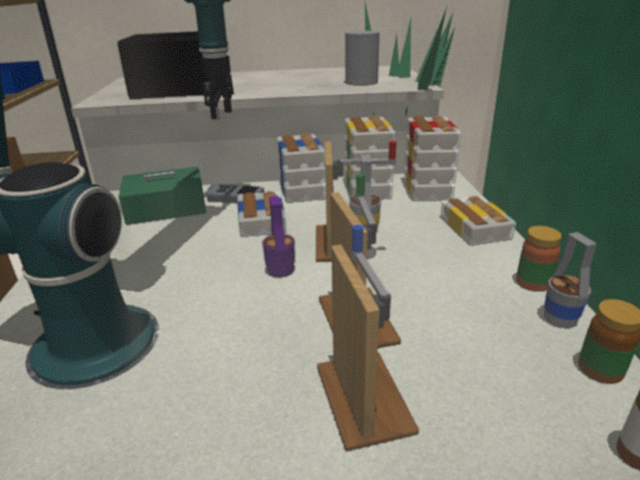

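View pics/top0.png

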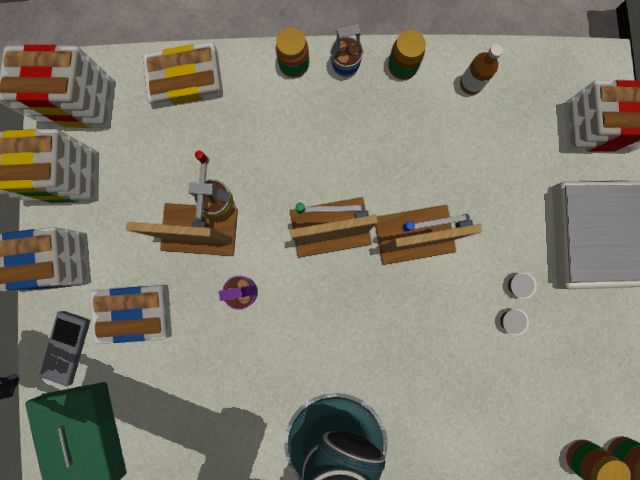

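Side view: the knobs are red (392,149), green (360,183) and blue (357,238), and the purple decoy pail is at (278,240). Top view: knobs are red (200,156), green (299,207) and blue (408,226), the yellow pail's bail is at about (202,188), and the green hinge is at about (367,208).

```bash
python3 - <<'E'
from h import *
t,pt,Tt=cam("top"); s,ps,Ts=cam("side")
for n,b,z in(("red",(200.4,156.3),(392.1,149.3)),("green",(299.4,207),(360,184)),("blue",(408.6,225.7),(357,238))):
    print(n,onz(pt,Tt,*b,.265).round(3),two(ray(pt,Tt,*b),ray(ps,Ts,*z))[0].round(3))
for c in((202,188),(232,232),(130,226),(205,208),(367,208),(292,235),(376,220)): print(c,onz(pt,Tt,*c,.235).round(3))
print(R.from_rotvec(state()["tcp_rot"]).as_matrix().round(3).tolist(), imaging.camera_params("wrist")["T_tool_cam"])
cv2.imwrite("pics/t1.png",cv2.resize(t[130:260,110:430],None,fx=2.5,fy=2.5,interpolation=cv2.INTER_CUBIC))
E
```

```text
red [0.596 0.234 0.265] [0.597 0.236 0.257]
green [0.501 0.058 0.265] [0.501 0.058 0.257]
blue [ 0.465 -0.133  0.265] [ 0.465 -0.135  0.257]
(202, 188) [0.544 0.238 0.235]
(232, 232) [0.462 0.183 0.235]
(130, 226) [0.477 0.374 0.235]
(205, 208) [0.507 0.232 0.235]
(367, 208) [ 0.502 -0.064  0.235]
(292, 235) [0.455 0.073 0.235]
(376, 220) [ 0.479 -0.079  0.235]
[[-0.001, 0.305, 0.952], [-0.001, 0.952, -0.305], [-1.0, -0.001, -0.0]] [[-4.61573038e-04 -2.92152919e-01  9.56371507e-01 -1.42246356e-01]
 [ 9.99999647e-01  5.37236754e-04  6.46744655e-04 -2.23723298e-04]
 [-7.02746263e-04  9.56371467e-01  2.92152568e-01 -7.54807156e-02]
 [ 0.00000000e+00  0.00000000e+00  0.00000000e+00  1.00000000e+00]]
```

View pics/t1.png

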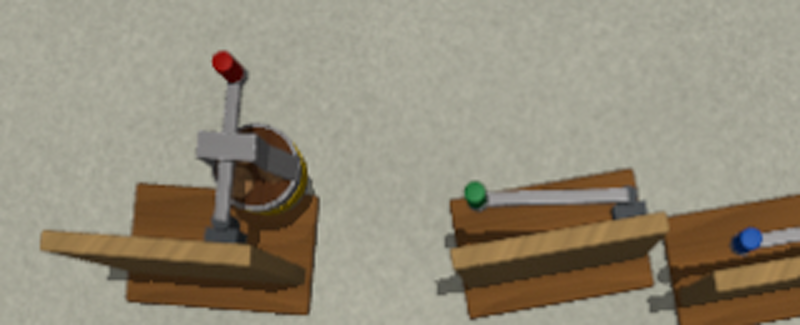

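Both knob heights come out at 0.257 as expected. Red is at (0.597,0.235) and green at (0.501,0.058). The green board is yawed about 8.5° and the hook sits at about 0.16 rad. I'll move above the green knob.

jog_arm([
  [-0.05,0,0,0,0,0,100],
  [-0.1,0,0,0,0,0,100],
  [-0.15,0,0,0,0,0,60],
  [-0.15,-0.466,0.459,-0.223,0,0,60],
  [-0.15,-0.466,0.459,-0.223,0,0,60],
  [-0.15,-0.466,0.459,-0.223,0,0,60],
  [-0.15,-0.466,0.459,-0.223,0,0,60],
  [-0.15,-0.466,0.459,-0.223,0,0,60],
  [-0.15,-0.466,0.459,-0.223,0,0,60],
  [-0.15,-0.466,0.459,-0.223,0,0,60],
  [-0.15,-0.466,0.459,-0.223,0,0,60],
  [-0.15,-0.466,0.459,-0.223,0,0,60],
  [-0.15,-0.466,0.459,-0.223,0,0,60],
  [-0.15,-0.466,0.459,-0.223,0,0,60],
  [-0.15,-0.466,0.459,-0.223,0,0,60],
  [-0.15,-0.466,0.459,-0.223,0,0,60],
  [-0.15,-0.466,0.459,-0.223,0,0,60],
  [-0.13,-0.466,0.459,-0.223,0,0,60],
  [-0.11,-0.466,0.459,-0.223,0,0,60],
  [-0.1,-0.466,0.459,-0.223,0,0,60],
])

```text
time: 2.2
tool_pos: [0.4996, 0.059, 0.3289]
tcp_rot: [0.067, 1.573, -0.069]
wrist_force: [0.2, 0.1, 0.5]
width: 0.602
```

```bash
cat >> h.py <<'E'
def toward(world,yaw=None):
    "tool-frame shift to a world TCP goal; turn about tool x for jaw yaw (deg)"
    s=state(); M=R.from_rotvec(s["tcp_rot"]).as_matrix(); y=np.degrees(np.arctan2(M[1,1],M[0,1]))
    out=M.T@(np.array(world)-s["tool_pos"]); return out.round(4), None if yaw is None else round(np.radians(y-yaw),3), round(y,1)
E
python3 - <<'E'
from h import *
s=state();print(s["time"],s["tool_pos"].round(4),s["q"].round(2),s["width"])
w,p,T=cam("wrist");cv2.imwrite("pics/w1.png",w)
for b in blobs(w,45,80): print(b,onz(p,T,*b[0],.258).round(4))
print(toward([.501,.058,.243],85))
E
```

```text
2.2 [0.4996 0.059  0.3289] [ 0.07 -0.11  1.83 -0.    1.43 -1.41] 0.6023715549552483
((np.float64(169.0), np.float64(451.8)), (149, 434, 32, 37, 589)) [ 0.6317 -0.0572  0.258 ]
(array([ 0.0846, -0.0008,  0.0025]), np.float64(0.001), np.float64(85.0))
```

View pics/w1.png

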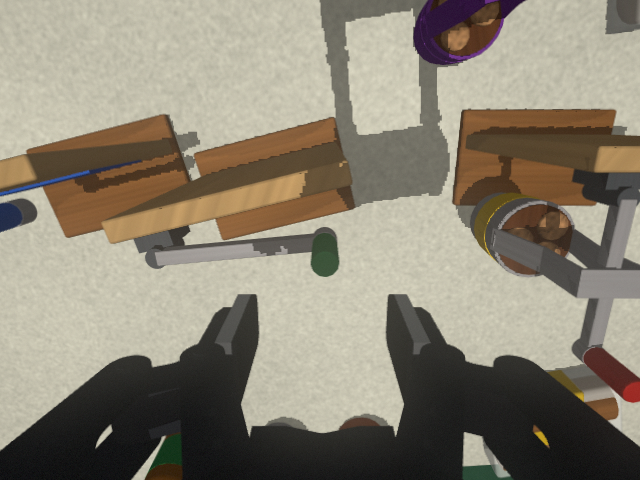

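Wrist view: the green knob is at (324,252) with its hinge end at (156,255). The red arm runs from (627,195) to (590,352), and the fingers straddle the knob's line.

```bash
python3 - <<'E'
from h import *
w,p,T=cam("wrist")
for n,c,z in(("gk",(324,252),.257),("ghinge",(156,255),.235),("gfoot",(323,238),.235),("gb1",(110,238),.235),("gb1b",(302,187),.235),("rfoot",(588,352),.235),("rarm",(626,200),.235),("bailtopL",(580,283),.237)):
    print(n,onz(p,T,*c,z).round(4))
E
```

```text
gk [0.4965 0.0605 0.257 ]
ghinge [ 0.4968 -0.0472  0.235 ]
gfoot [0.4946 0.0601 0.235 ]
gb1 [ 0.4831 -0.0736  0.235 ]
gb1b [0.4612 0.0502 0.235 ]
rfoot [0.5914 0.2343 0.235 ]
rarm [0.4863 0.2457 0.235 ]
bailtopL [0.5382 0.2225 0.237 ]
```

jog_arm([
  [0.03,0.001,-0.002,0,0,0,60],
  [0.06,0.001,-0.002,0,0,0,60],
  [0.085,0.001,-0.002,0,0,0,60],
  [0.085,0.001,-0.002,0,0,0,60],
  [0.085,0.001,-0.002,0,0,0,0],
  [0.085,0.001,-0.002,0,0,0,0],
  [0.085,0.001,-0.002,0,0,0,0],
  [0.085,0.001,-0.002,0,0,0,0],
  [0.085,0.001,-0.002,0,0,0,0],
  [0.085,0.001,-0.002,0,0,0,0],
], force=20)

```text
time: 3.3
tool_pos: [0.4987, 0.0604, 0.2466]
tcp_rot: [0.067, 1.57, -0.069]
wrist_force: [-0.9, 0.1, 6.6]
width: 0.179
```

jog_arm([
  [-0.001,-0.0,0.0096,0,0,0,0],
  [-0.001,0.0,0.0192,0,0,0,0],
  [-0.001,-0.0015,0.0287,0,0,0,0],
  [-0.001,-0.0033,0.038,0,0,0,0],
  [-0.001,-0.0064,0.0472,0,0,0,0],
  [-0.001,-0.0099,0.0561,0,0,0,0],
  [-0.001,-0.0145,0.0646,0,0,0,0],
  [-0.001,-0.0194,0.0727,0,0,0,0],
  [-0.001,-0.0254,0.0803,0,0,0,0],
  [-0.001,-0.0318,0.0874,0,0,0,0],
  [-0.001,-0.0465,0.0997,0,0,0,0],
  [-0.001,-0.0546,0.1048,0,0,0,0],
  [-0.001,-0.0631,0.1093,0,0,0,0],
  [-0.001,-0.072,0.1128,0,0,0,0],
  [-0.001,-0.0811,0.1158,0,0,0,0],
  [-0.001,-0.086,0.117,0,0,0,0],
  [-0.001,-0.0885,0.1175,0,0,0,0],
  [-0.001,-0.0885,0.1175,0,0,0,0],
])

```text
time: 5.1
tool_pos: [0.6126, -0.033, 0.2475]
tcp_rot: [0.075, 1.562, -0.061]
wrist_force: [10.3, 17.8, -8.1]
width: 0.178
```

The side force shows the hook is at its stop. I'll release, lift, and look.

jog_arm([
  [0,0.003,0,0,0,0,0],
  [0,0.003,0,0,0,0,60],
  [0,0.003,0,0,0,0,60],
  [0,0.003,0,0,0,0,60],
  [0,0.003,0,0,0,0,60],
  [-0.04,0.003,0,0,0,0,60],
  [-0.08,0.003,0,0,0,0,60],
  [-0.13,0.003,0,0,0,0,60],
  [-0.17,0.003,-0.05,0,0,0,60],
  [-0.17,0.04,-0.08,0,0,0,60],
  [-0.17,0.07,-0.08,0,0,0,60],
  [-0.17,0.07,-0.08,0,0,0,60],
])

```text
time: 6.3
tool_pos: [0.5371, 0.0448, 0.4197]
tcp_rot: [0.074, 1.558, -0.057]
wrist_force: [0.0, 0.1, 0.3]
width: 0.599
```

```bash
python3 - <<'E'
from h import *
s=state();print(s["time"],s["tool_pos"].round(4),s["tcp_rot"].round(3))
w,p,T=cam("wrist");cv2.imwrite("pics/w2.png",w);np.savez("w2.npz",T=T)
E
```

```text
6.3 [0.5371 0.0448 0.4197] [ 0.074  1.558 -0.057]
```

View pics/w2.png

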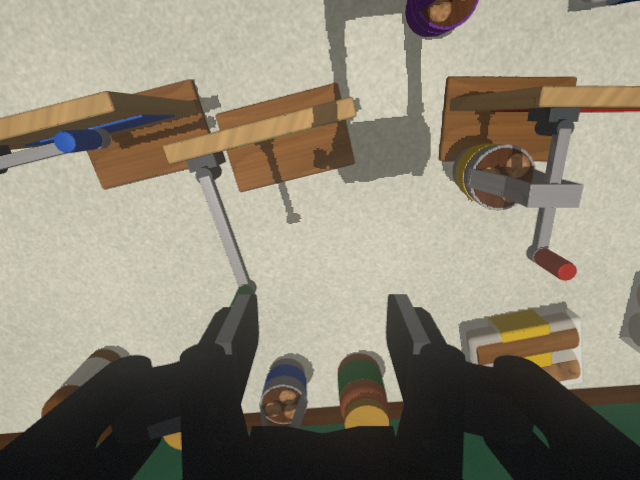

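The green hook now stands square out, from (205,170) to (243,288). The bail top is at about (556,195), the red arm runs from (563,122) to (541,250), and the red knob top is at (567,271).

```bash
python3 - <<'E'
from h import *
p=imaging.camera_params("wrist");T=np.load("w2.npz")["T"]
for n,c,z in(("bail",(556,195),.237),("c1",(530,185),.237),("c2",(582,183),.237),("c3",(581,207),.237),("c4",(530,208),.237),("rarm1",(563,122),.235),("rarm2",(541,250),.235),("rk",(567,271),.275),
 ("g1",(206,172),.235),("g2",(243,286),.235),("gb1",(168,163),.235),("gb2",(354,115),.235),("rb1",(542,106),.235)):
    print(n,onz(p,T,*c,z).round(4))
print(toward([.541,.238,.33],85))
E
```

```text
bail [0.5416 0.2456 0.237 ]
c1 [0.5311 0.2231 0.237 ]
c2 [0.5332 0.2662 0.237 ]
c3 [0.554  0.2679 0.237 ]
c4 [0.5511 0.2247 0.237 ]
rarm1 [0.4824 0.2463 0.235 ]
rarm2 [0.5912 0.2386 0.235 ]
rk [0.5948 0.2375 0.275 ]
g1 [ 0.4976 -0.0464  0.235 ]
g2 [ 0.6029 -0.0308  0.235 ]
gb1 [ 0.4877 -0.0761  0.235 ]
gb2 [0.4626 0.079  0.235 ]
rb1 [0.4686 0.2283 0.235 ]
(array([ 0.0905,  0.1935, -0.0136]), np.float64(0.003), np.float64(85.2))
```

```bash
cat >> h.py <<'E'
def full(world,yaw):
    s=state(); M=R.from_rotvec(s["tcp_rot"]).as_matrix(); a=np.radians(yaw)
    x=np.array([0,0,-1.]);y=np.array([np.cos(a),np.sin(a),0]); D=np.c_[x,y,np.cross(x,y)]
    return (M.T@(np.array(world)-s["tool_pos"])).round(4),R.from_matrix(M.T@D).as_rotvec().round(4)
E
python3 -c "
from h import *
print(full([.542,.244,.33],86))"
```

```text
(array([ 0.0905,  0.1996, -0.0131]), array([-0.014 ,  0.0098, -0.0093]))
```

jog_arm([
  [0,0.05,-0.013,-0.014,0.01,-0.009,100],
  [0,0.1,-0.013,-0.014,0.01,-0.009,100],
  [0,0.15,-0.013,-0.014,0.01,-0.009,100],
  [0.04,0.199,-0.013,-0.014,0.01,-0.009,100],
  [0.07,0.199,-0.013,-0.014,0.01,-0.009,100],
  [0.09,0.199,-0.013,-0.014,0.01,-0.009,100],
  [0.09,0.199,-0.013,-0.014,0.01,-0.009,100],
])

```text
time: 7.05
tool_pos: [0.5404, 0.2423, 0.3249]
tcp_rot: [0.051, 1.579, -0.058]
wrist_force: [-0.5, 0.2, -0.7]
width: 1.0
```

```bash
python3 - <<'E'
from h import *
s=state();print(s["time"],s["tool_pos"].round(4),full([.542,.244,.205],86))
w,p,T=cam("wrist");cv2.imwrite("pics/w3.png",w);np.savez("w3.npz",T=T)
E
```

```text
7.05 [0.5404 0.2423 0.3249] (array([0.1199, 0.0024, 0.0024]), array([ 0.0003, -0.0083,  0.0045]))
```

View pics/w3.png

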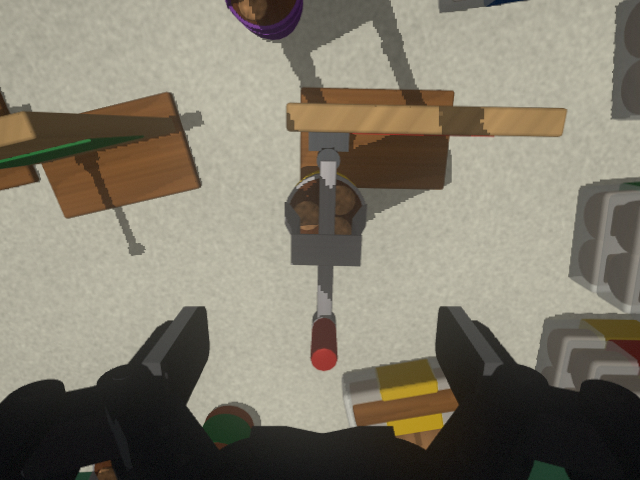

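The bail top spans columns 291–361 and rows 234–265, centred between the fingers. The red arm runs straight down the image at column ~326.

```bash
python3 - <<'E'
from h import *
p=imaging.camera_params("wrist");T=np.load("w3.npz")["T"]
for c in((326,249),(291,249),(361,249),(292,234),(291,265),(361,265)): print(c,onz(p,T,*c,.237).round(4))
print(onz(p,T,329,160,.235),onz(p,T,323,318,.235),onz(p,T,323,358,.274))
print(full([.541,.244,.205],86.5))
E
```

```text
(326, 249) [0.5416 0.2445 0.237 ]
(291, 249) [0.5401 0.2226 0.237 ]
(361, 249) [0.543  0.2663 0.237 ]
(292, 234) [0.5304 0.2241 0.237 ]
(291, 265) [0.5507 0.2217 0.237 ]
(361, 265) [0.5537 0.2659 0.237 ]
[0.48726942 0.24983026 0.235     ] [0.59025391 0.23926924 0.235     ] [0.59479943 0.23902469 0.274     ]
(array([ 0.1229,  0.0019, -0.0002]), array([-0.0091, -0.0044,  0.0025]))
```

jog_arm([
  [0.03,0.0025,0.002,0,-0.008,0.0045,100],
  [0.06,0.0025,0.002,0,-0.008,0.0045,100],
  [0.09,0.0025,0.002,0,-0.008,0.0045,100],
  [0.12,0.0025,0.002,0,-0.008,0.0045,100],
  [0.12,0.0025,0.002,0,-0.008,0.0045,100],
  [0.12,0.0025,0.002,0,-0.008,0.0045,0],
  [0.12,0.0025,0.002,0,-0.008,0.0045,0],
  [0.12,0.0025,0.002,0,-0.008,0.0045,0],
  [0.12,0.0025,0.002,0,-0.008,0.0045,0],
  [0.12,0.0025,0.002,0,-0.008,0.0045,0],
  [0.12,0.0025,0.002,0,-0.008,0.0045,0],
  [0.12,0.0025,0.002,0,-0.008,0.0045,0],
], force=40)

```text
time: 8.3
tool_pos: [0.545, 0.2448, 0.2111]
tcp_rot: [0.058, 1.561, -0.052]
wrist_force: [0.3, -1.6, 7.1]
width: 0.507
```

jog_arm([
  [-0.01,0,0,0,0,0,0],
  [-0.025,0,0,0,0,0,0],
  [-0.04,0,0,0,0,0,0],
  [-0.055,0,0,0,0,0,0],
  [-0.062,0,0,0,0,0,0],
  [-0.062,0,0,0,0,0,0],
  [-0.062,0,0,0,0,0,0],
])

```text
time: 9.0
tool_pos: [0.5443, 0.2446, 0.273]
tcp_rot: [0.057, 1.562, -0.052]
wrist_force: [-0.1, -0.9, -2.6]
width: 0.505
```

```bash
python3 - <<'E'
from h import *
s=state();print(s["time"],s["tool_pos"].round(4),s["wrist_force"].round(1),s["width"],full(s["tool_pos"],86))
im,p,T=cam("side");cv2.imwrite("pics/s1.png",cv2.resize(im[90:290,230:490],None,fx=3,fy=3,interpolation=cv2.INTER_CUBIC))
print(full([.655,.234,s["tool_pos"][2]],90),full([.660,-.026,s["tool_pos"][2]],98.5))
E
```

```text
9.0 [0.5443 0.2446 0.273 ] [-0.1 -0.9 -2.6] 0.5045715317777729 (array([0., 0., 0.]), array([-0.0002,  0.0084, -0.0035]))
(array([ 0.0002, -0.0027,  0.1114]), array([-0.07  ,  0.0076, -0.0028])) (array([-0.0004, -0.2617,  0.1346]), array([-0.2183,  0.0078, -0.0022]))
```

View pics/s1.png

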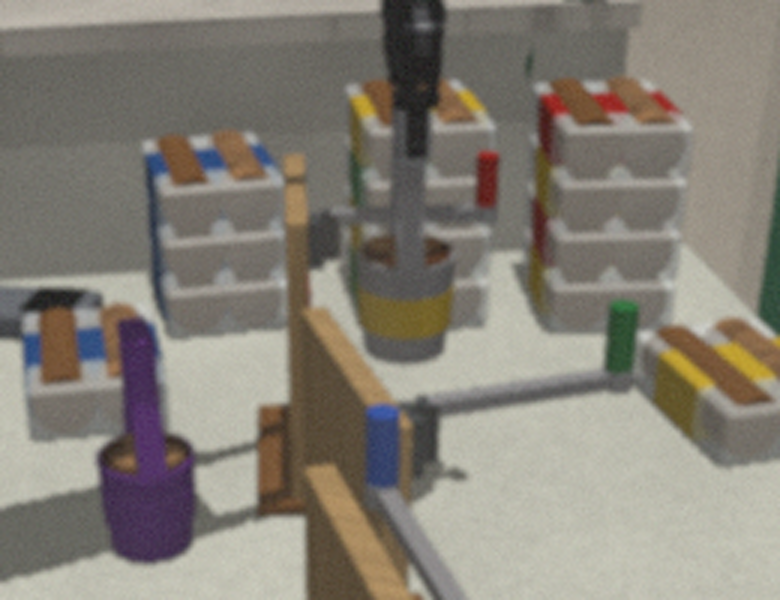

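The pail is held and clear: the arm passes through the bail, the rim is just under the arm, and the red knob is ahead at crop (487,180). The green hook is fully out. I'll slide the pail off along the arm and carry it across.

jog_arm([
  [0,0,0.012,0,0.008,-0.003,0],
  [0,-0.0005,0.026,0,0.008,-0.003,0],
  [0,-0.001,0.04,0,0.008,-0.003,0],
  [0,-0.0015,0.054,0,0.008,-0.003,0],
  [0,-0.002,0.068,0,0.008,-0.003,0],
  [0,-0.0025,0.082,0,0.008,-0.003,0],
  [0,-0.003,0.096,0,0.008,-0.003,0],
  [0,-0.003,0.112,0,0.008,-0.003,0],
  [0,-0.003,0.116,0,0.008,-0.003,0],
  [0,-0.03,0.118,-0.02,0.008,-0.003,0],
  [0,-0.06,0.12,-0.05,0.008,-0.003,0],
  [0,-0.09,0.124,-0.08,0.008,-0.003,0],
  [0,-0.12,0.128,-0.11,0.008,-0.003,0],
  [0,-0.15,0.132,-0.14,0.008,-0.003,0],
  [0,-0.18,0.134,-0.17,0.008,-0.003,0],
  [0,-0.21,0.135,-0.2,0.008,-0.003,0],
  [0,-0.24,0.135,-0.218,0.008,-0.003,0],
  [0,-0.255,0.135,-0.218,0.008,-0.003,0],
  [0,-0.262,0.135,-0.218,0.008,-0.003,0],
  [0,-0.262,0.135,-0.218,0.008,-0.003,0],
])

```text
time: 11.05
tool_pos: [0.6604, -0.0265, 0.2726]
tcp_rot: [-0.115, 1.568, 0.115]
wrist_force: [0.1, 0.1, -1.4]
width: 0.504
```

```bash
python3 - <<'E'
from h import *
s=state();print(s["time"],s["tool_pos"].round(4),s["wrist_force"].round(1),s["width"])
im,p,T=cam("wrist");cv2.imwrite("pics/w4.png",im);np.savez("w4.npz",T=T)
E
```

```text
11.05 [ 0.6604 -0.0265  0.2726] [ 0.1  0.1 -1.4] 0.5039825943209749
```

View pics/w4.png

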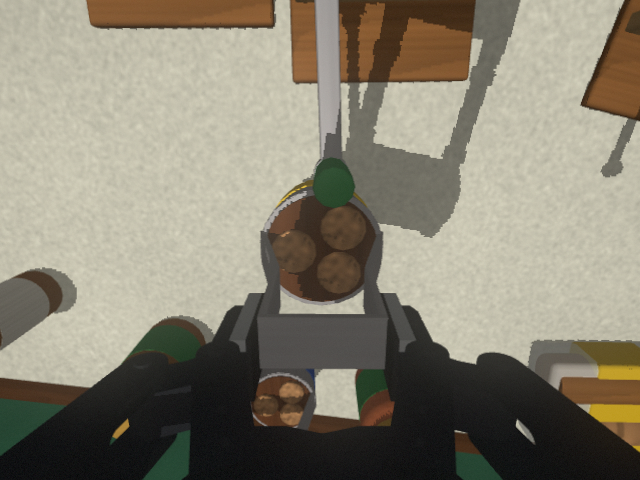

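The pail is held square with its bail centred at column ~322. The green knob top is at (334,188), just ahead, and the arm runs up the image at column ~328.

```bash
python3 - <<'E'
from h import *
p=imaging.camera_params("wrist");T=np.load("w4.npz")["T"]
k=onz(p,T,334,188,.274);a=onz(p,T,326,5,.235);b=onz(p,T,330,150,.235)
d=(b-a)/np.linalg.norm(b-a);print(k.round(4),a.round(4),b.round(4),np.degrees(np.arctan2(d[1],d[0])).round(2),onz(p,T,322,340,.29))
d8=np.array([np.cos(np.radians(8.5)),np.sin(np.radians(8.5)),0])
for L in(.04,-.02,-.052): g=k+d8*L; print(L,g[:2].round(4),full([g[0],g[1],.273],98.5))
E
```

```text
[ 0.6086 -0.0294  0.274 ] [ 0.5414 -0.0422  0.235 ] [ 0.5981 -0.0318  0.235 ] 10.43 [ 0.66175184 -0.02596     0.29      ]
0.04 [ 0.6481 -0.0235] (array([-0.0004,  0.0039, -0.0119]), array([-0.0007, -0.0002, -0.0002]))
-0.02 [ 0.5888 -0.0324] (array([-0.0004,  0.0039, -0.0719]), array([-0.0007, -0.0002, -0.0002]))
-0.052 [ 0.5571 -0.0371] (array([-0.0004,  0.0039, -0.1039]), array([-0.0007, -0.0002, -0.0002]))
```

jog_arm([
  [0,0.003,-0.005,0,0,0,0],
  [0,0.003,-0.012,0,0,0,0],
  [0,0.003,-0.024,0,0,0,0],
  [0,0.003,-0.036,0,0,0,0],
  [0,0.003,-0.048,0,0,0,0],
  [0,0.003,-0.06,0,0,0,0],
  [0,0.003,-0.072,0,0,0,0],
  [0,0.003,-0.084,0,0,0,0],
  [0,0.003,-0.096,0,0,0,0],
  [0,0.003,-0.104,0,0,0,0],
  [0,0.003,-0.104,0,0,0,0],
])

```text
time: 12.2
tool_pos: [0.5561, -0.0382, 0.2728]
tcp_rot: [-0.116, 1.568, 0.116]
wrist_force: [0.2, -0.3, -2.4]
width: 0.506
```

```bash
python3 - <<'E'
from h import *
s=state();print(s["time"],s["tool_pos"].round(4),s["wrist_force"].round(1),s["width"])
im,p,T=cam("side");im2,p,T=cam("top");a=cv2.resize(im[90:290,230:490],(520,400));b=cv2.resize(im2[130:260,280:450],(520,400))
cv2.imwrite("pics/s2.png",cv2.resize(np.hstack([a,b]),(800,308)))
E
```

```text
12.2 [ 0.5561 -0.0382  0.2728] [ 0.2 -0.3 -2.4] 0.5057918056869275
```

View pics/s2.png

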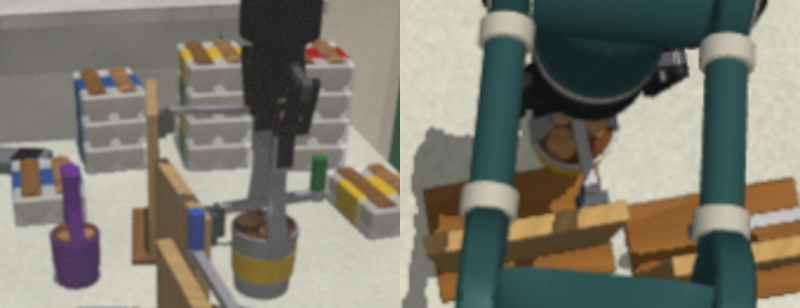

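The pail sits behind the green knob with the arm through the bail and no contact force. I'll lower it.

jog_arm([
  [0.012,0,0,0,0,0,0],
  [0.024,0,0,0,0,0,0],
  [0.036,0,0,0,0,0,0],
  [0.046,0,0,0,0,0,0],
  [0.053,0,0,0,0,0,0],
  [0.058,0,0,0,0,0,0],
  [0.061,0,0,0,0,0,0],
  [0.061,0,0,0,0,0,0],
])

```text
time: 13.1
tool_pos: [0.5575, -0.0381, 0.2119]
tcp_rot: [-0.116, 1.567, 0.116]
wrist_force: [0.0, -0.2, -2.3]
width: 0.508
```

jog_arm([
  [0.001,0,0,0,0,0,0],
  [0.002,0,0,0,0,0,0],
  [0.002,0,0,0,0,0,0],
])

```text
time: 13.4
tool_pos: [0.5581, -0.0382, 0.2112]
tcp_rot: [-0.116, 1.565, 0.115]
wrist_force: [-1.2, 0.1, 3.4]
width: 0.51
```

jog_arm([
  [0.001,0,0,0,0,0,0],
  [0.002,0,0,0,0,0,0],
  [0.002,0,0,0,0,0,0],
])

```text
time: 13.7
tool_pos: [0.5581, -0.0382, 0.2111]
tcp_rot: [-0.116, 1.564, 0.115]
wrist_force: [-4.7, 0.1, 9.2]
width: 0.506
```

jog_arm([
  [0,0,0,0,0,0,0],
  [0,0,0,0,0,0,60],
  [0,0,0,0,0,0,70],
  [0,0,0,0,0,0,85],
  [0,0,0,0,0,0,100],
  [0,0,0,0,0,0,100],
  [0,0,0,0,0,0,100],
  [-0.02,0,0,0,0,0,100],
  [-0.04,0,0,0,0,0,100],
  [-0.07,0,0,0,0,0,100],
  [-0.1,0,0,0,0,0,100],
  [-0.14,0,0,0,0,0,100],
  [-0.17,0,0,0,0,0,100],
  [-0.17,0.05,0,0,0,0,100],
  [-0.17,0.1,0,0,0,0,100],
  [-0.17,0.15,0,0,0,0,100],
  [-0.17,0.15,0,0,0,0,60],
])

```text
time: 15.4
tool_pos: [0.5344, 0.1155, 0.3812]
tcp_rot: [-0.119, 1.564, 0.123]
wrist_force: [0.9, -0.8, 0.0]
width: 0.858
```

```bash
python3 - <<'E'
from h import *
s=state();print(s["time"],s["tool_pos"].round(4),s["wrist_force"].round(1),s["width"])
im,p,T=cam("wrist");cv2.imwrite("pics/w5.png",im);np.savez("w5.npz",T=T)
for z,t in((.243,86),(.33,86)): print(full([.596,.2375,z],t))
E
```

```text
15.4 [0.5344 0.1155 0.3812] [ 0.9 -0.8  0. ] 0.8576675207278288
(array([0.1383, 0.114 , 0.0788]), array([2.223e-01, 3.700e-03, 2.000e-04]))
(array([0.0513, 0.1139, 0.0791]), array([2.223e-01, 3.700e-03, 2.000e-04]))
```

View pics/w5.png

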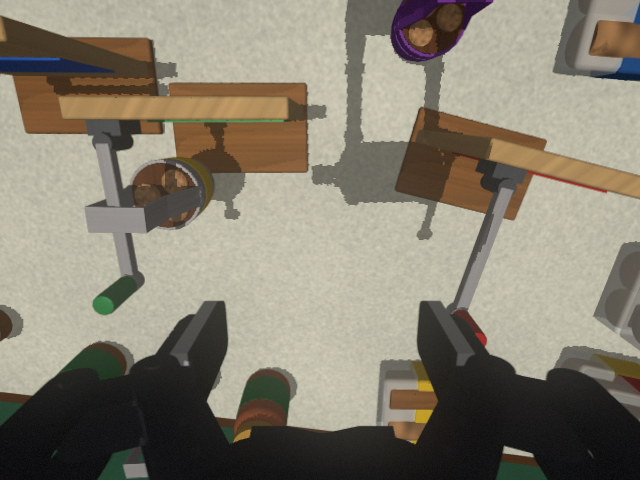

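The pail hangs mid-arm on the green hook, with its bail at (118,216) behind the knob at (110,300). The emptied red hook is at (507,180)–(462,310). Next I'll pinch the red knob.

jog_arm([
  [0,0.04,0.025,0.1,0.004,0,60],
  [0,0.08,0.055,0.222,0.004,0,60],
  [0,0.114,0.079,0.222,0.004,0,60],
  [0.04,0.114,0.079,0.222,0.004,0,60],
  [0.08,0.114,0.079,0.222,0.004,0,60],
  [0.08,0.114,0.079,0.222,0.004,0,60],
  [0.11,0.114,0.079,0.222,0.004,0,60],
  [0.134,0.114,0.079,0.222,0.004,0,60],
  [0.134,0.114,0.079,0.222,0.004,0,60],
  [0.134,0.114,0.079,0.222,0.004,0,0],
  [0.134,0.114,0.079,0.222,0.004,0,0],
  [0.134,0.114,0.079,0.222,0.004,0,0],
  [0.134,0.114,0.079,0.222,0.004,0,0],
  [0.134,0.114,0.079,0.222,0.004,0,0],
  [0.134,0.114,0.079,0.222,0.004,0,0],
], force=20)

```text
time: 16.95
tool_pos: [0.5979, 0.2389, 0.2505]
tcp_rot: [0.057, 1.565, -0.052]
wrist_force: [1.5, 3.7, 6.9]
width: 0.177
```

jog_arm([
  [0,0.0096,-0.0004,0,0,0,0],
  [0,0.0191,-0.0017,0,0,0,0],
  [0,0.0285,-0.0037,0,0,0,0],
  [0,0.0376,-0.0066,0,0,0,0],
  [0,0.0465,-0.0103,0,0,0,0],
  [0,0.055,-0.0147,0,0,0,0],
  [0,0.0631,-0.0199,0,0,0,0],
  [0,0.0707,-0.0257,0,0,0,0],
  [0,0.0778,-0.0322,0,0,0,0],
  [0,0.0843,-0.0393,0,0,0,0],
  [0,0.0901,-0.0469,0,0,0,0],
  [0,0.0953,-0.055,0,0,0,0],
  [0,0.0997,-0.0635,0,0,0,0],
  [0,0.1034,-0.0724,0,0,0,0],
  [0,0.1063,-0.0815,0,0,0,0],
  [0,0.1083,-0.0909,0,0,0,0],
  [0,0.1096,-0.1004,0,0,0,0],
  [0,0.11,-0.11,0,0,0,0],
  [0,0.1098,-0.115,0,0,0,0],
  [0,0.1098,-0.115,0,0,0,0],
])

```text
time: 18.95
tool_pos: [0.4896, 0.3591, 0.2506]
tcp_rot: [0.06, 1.565, -0.047]
wrist_force: [1.1, 7.8, -1.1]
width: 0.177
```

jog_arm([
  [0,0,-0.003,0,0,0,0],
  [0,0,-0.006,0,0,0,0],
  [0,0,-0.006,0,0,0,0],
])

```text
time: 19.25
tool_pos: [0.4887, 0.3593, 0.2507]
tcp_rot: [0.061, 1.553, -0.047]
wrist_force: [18.4, -0.3, -7.9]
width: 0.172
```

The red hook is at its stop (18 N back-force). I'll release, retreat and check.

jog_arm([
  [0,0,0,0,0,0,0],
  [0,0,0.0,0,0,0,40],
  [0,0,0,0,0,0,60],
  [0,0,0,0,0,0,60],
  [0,0,0,0,0,0,60],
  [-0.03,0,0,0,0,0,60],
  [-0.07,0,0,0,0,0,60],
  [-0.11,0,0,0,0,0,60],
  [-0.15,0,0,0,0,0,60],
  [-0.15,0.05,-0.02,0,0,0,60],
  [-0.15,0.1,-0.05,0,0,0,60],
  [-0.15,0.15,-0.1,0,0,0,60],
  [-0.15,0.2,-0.14,0,0,0,60],
  [-0.15,0.22,-0.16,0,0,0,60],
  [-0.15,0.22,-0.16,0,0,0,60],
])

```text
time: 20.75
tool_pos: [0.3381, 0.5914, 0.3995]
tcp_rot: [0.059, 1.555, -0.044]
wrist_force: [0.5, 0.4, -0.3]
width: 0.605
```

```bash
python3 - <<'E'
from h import *
s=state();print(s["time"],s["tool_pos"].round(4),s["wrist_force"].round(1))
im,p,T=cam("top");im2,p2,T2=cam("side")
a=cv2.resize(im[130:260,110:430],(800,325));b=cv2.resize(im2[110:290,200:500],(440,264))
o=np.zeros((589,800,3),np.uint8);o[:325]=a;o[325:,:440]=b;cv2.imwrite("pics/end.png",o)
for h in((0,6),(45,80)):
    for q in blobs(im[130:260,110:430],*h): print(h,q,onz(p,T,q[0][0]+110,q[0][1]+130,.265).round(3))
E
```

```text
20.75 [0.3381 0.5914 0.3995] [ 0.5  0.4 -0.3]
(0, 6) ((np.float64(25.4), np.float64(81.9)), (19, 77, 14, 11, 105)) [0.499 0.352 0.265]
(45, 80) ((np.float64(239.5), np.float64(14.7)), (236, 11, 8, 8, 55)) [ 0.612 -0.033  0.265]
```

View pics/end.png

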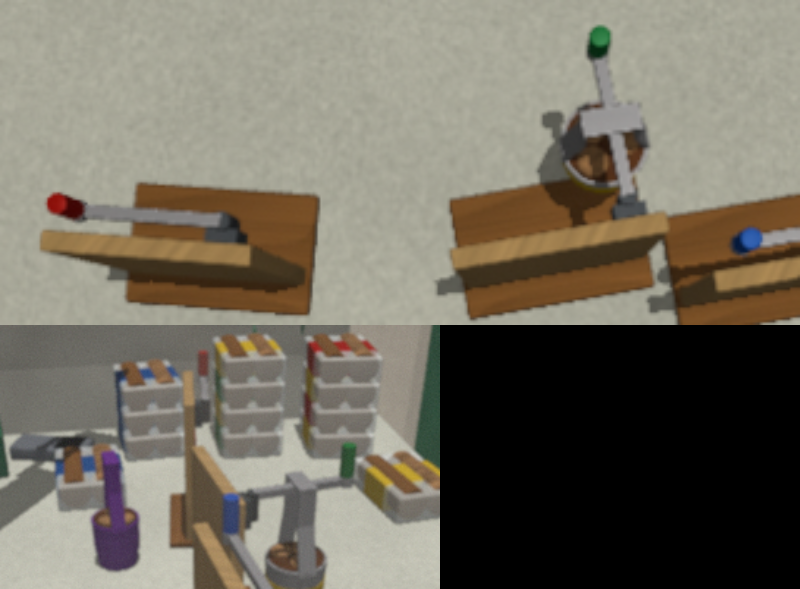

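The red arm now lies parallel to its board (about 3.8° against 3.6° in the image), with its knob at crop (60,206). The pail hangs on the green arm behind the knob, and the robot is clear.

```bash
python3 -c "
from workcell import finish_job; print(finish_job())"
```

```text
the job is handed in; nothing more can be done
None
```

The job is done in the order asked and handed in at about 21 s of the 72 s allowed.

- **Green hook:** I swung it out by its knob until it hit its stop, which pushed back with about 18 N sideways.
- **Pail:** I gripped the bail's legs and carried the pail upright onto the green arm. I lowered it until the arm took its weight, then let go.
- **Red hook:** I folded it until it hit its stop, which pushed back with about 18 N.

**Last checks:** the final top and side pictures show the pail hanging mid-arm behind the green knob. The green knob was at (0.612, -0.033), the spot where I had pinched it at its stop. The red arm lay parallel to its board to within about 0.2°, measured on a low-resolution crop. The gripper was clear of everything and read about 0 N.

**What disagreed:** my estimates of the green arm's angle ranged from 8° to 10°. My position estimates for a knob differed by up to about 5 mm between cameras. Both were within the clearances. No check failed.

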